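Open the powder-weighing enclosure to its working height

ROBOT

A 6-joint arm with a two-finger parallel gripper is mounted at the origin on a cart in front of the work surface, level with it; the furniture and walls round the work are solid. World frame = base frame: x ahead of the robot, y to its left, z up, the work surface at z = 0. Lengths are in mm, angles in rad, forces in N, time in s.
With the tool pointing down it reaches from about 300 to 775 mm from the base axis. Payload 14.6 kg.
Tool frame: the origin (TCP) lies on the mounting face of the last link; the fingertips stand 199 mm ahead of it and the grasp point (between the pads) lies 180 mm ahead of it; z points along the fingers, y is the line along which they close (so a half turn about z gives the same grasp; the last joint's range is limited). The gripper opens to 94 mm and grips with 3 to 60 N. Pads are 16 mm wide; open, the fingers measure 119 mm over their backs; the gripper's body (75 mm by 177 mm) begins 78 mm behind the grasp point.
Start: joints at [-1.371, 0.3, 1.521, -0, 1.321, -0.067], TCP at [144.999, -530.534, 404.646] pointing down, gripper open.
Joint ranges: [-3.03, 3.03], [-0.79, 2.21], [0.23, 2.52], [-1.04, 4.18], [0, 3.07], [-2.55, 2.55]. Speed limits (rad/s): [2.22, 2.22, 2.57, 3.14, 3.14, 3.14].

INTERFACE

Orientations are given as [roll, pitch, yaw] about the fixed x, y, z axes, in that order (R = Rz(yaw) Ry(pitch) Rx(roll)).
In Python, from cell import manip gives the robot as it stands. The module is installed in compiled form; this text tells all that it offers.
- The arm moves only by the shell command python3 -m creep 'ROWS' [FORCE]. ROWS is a JSON object of lists of equal length, an entry for each row: "slide": the shift along the world's x, y, z in cm, a list of three; "turn": the turn about the world's z in rad; "claw": the opening, from 0 (shut) to 1 (fully open). A call has 1 to 8 rows; each row shifts and turns the commanded pose from where the row before left it; what a row does not reach is not made up. A row lasts 1/8 s, in which the tool goes at most 62.5 mm and 10.7 degrees, less where a joint would pass 70% of its speed; a pose out of reach is approached as far as the arm can. A call with a gripper value outside its range is refused whole. The fingers move at their own pace and stop on an object; FORCE is the grip in N (left out, the last holds). Time passes only in rows, so rows that do not move let the fingers close. It gives the time, the measured TCP pose, the force, the opening and the grip force at its end, in the units of the state.
- manip.read_state(): the state, without advancing time (a new reading comes with each control period).
- manip.camera(name): name is "side" or "top"; returns (picture, depth): 400x640x3 uint8, red, green, blue; 400x640 float32, mm along the optical axis (not along the pixel's ray), 0 where there is no reading.
- manip.calibration(name): a dict with "intrinsics" (3x3 intrinsics, pixels), "k1" (the pictures are not rectified: a ray, as slopes to the right and down, at radius r is drawn at 1 + k1 r^2 times it, then the intrinsics apply), "pose" (4x4, takes a point from camera to world coordinates). Camera axes: x right, y up, looking along -z (the intrinsics and any distortion apply to the point x, -y, -z); pixel columns grow to the right and rows downward; lengths in mm; the calibration is good to about 2 mm. A picture is of the moment at which its call begins. calibration takes no time and is no camera call.
- manip.sign_off(): hands the job in; it is judged then, once.
Trained networks look in the newest picture that a camera, given by its name, has taken for a name from the list of things; names that differ only in an ending like _2 or _b are one class to them, and where a whole thing is asked for, a point or a joint stands for the part that bears it (a point fixed in the world has none). Each returns a list of dicts, best first, with "score" (0 to 1); they miss things now and then, are a little off and sometimes report something else, mostly with a low value. They report only what shows in the picture. A call takes as long as a camera call.
- manip.cut_out(query, camera): "mask" (400x640 bool, what is visible of it) and "position" ([column, row] in pixels, amid what is visible of it).
The state is a dict: "clock": time; "joints": joint angles; "qd": joint speeds; "effort": joint torques, N m; "eef_pos": TCP position; "eef_rot": TCP orientation; "wrist_force": force on the tool from outside, world axes, zero at the start; "moment": the same for the moment, N m; "finger_gap": finger opening in mm; "finger_force": force on a finger pad.
Only numpy, scipy, OpenCV 4.12 (cv2) and the standard library are available. Lean on these libraries where they do the work, as an engineer would, in place of code of your own. Each camera call takes 0.05 s, during which the arm holds its last target. There are 200 camera calls.

TASK

Get the weighing enclosure ready for use: first press the green-marked half of the rocker switch down to start the blower, then push the counterweighted sash up with the fingertips from beneath its blue lip, until the lip's lower edge is level with the tip of the green height marker, and not past it. Do not pinch the lip or press on the glass, leave everything else where it stands, and let go so that the sash stays there.

Things in the scene. Friction and masses are not known exactly. Their poses are not given: they have to be found in the camera images.
- hood: weighing enclosure, fixed to the bench: white and clear box 200 deep (x) x 340 wide (y) x 460 mm high, blower box on its roof to 536 mm. Origin under its centre at z = 0; x points from its front to its back, y left, z up. Front posts: front faces at x = -0.100, |y| 0.146 to 0.170. Sill bar between them 18 mm high, front at x = -0.107. Belt and counterweight on its right, to y = -0.20
- sash (a joint): height of the sliding sash, m: 0 down, 0.165 fully up; starts at 0 to 0.05. It runs straight up along the hood's z. A counterweight balances it to within 1.5 N and guide friction of about 4 N holds it wherever it is left. The lip's underside is 100 mm above the bench at 0
- lip_edge (a point): middle of the lip's lower front edge, at hood x = -0.132, y = 0. The lip is a blue bar along hood y (|y| up to 0.139), 8 to 10 mm thick; its flat underside is at the height of this point, its rounded nose (radius 5 mm) reaches x = -0.137. The space beneath the lip is open down to the bench in front of the sill
- pane_centre (a point): centre of the sash's clear pane, 268 mm wide and 145 mm high, 110 mm above the lip's underside; not to be pressed on. A sloping bright metal strip joins pane and lip: it leans back from 10 mm above the lip's underside, near the nose, to 47 mm above it at the pane; not to be pressed on either
- mark_tip (a point): point of the green height marker, a clip 18 mm high on the front of the right-hand post, 8 mm proud of it, pointing left to the sash; the height to which the lip's lower edge is to come, 195 to 245 mm above the bench (different every time). The marker is fixed for the job
- rocker (a joint): blower rocker switch, rad: 0 off (half nearest the robot up), 0.44 on (that half down). Stays where it is left; takes about 2 N at the pad. Black paddle 52 (hood x) x 30 mm (hood y) on top of the grey control pod, 100 x 76 mm, 46 mm high, whose centre is at hood x = -0.150, y = -0.232
- rocker_pad (a point): middle of the upper face of the rocker's green-marked half, the half nearest the robot, about 16 mm from the pivot; about 66 mm above the bench when off, goes down by about 7 mm to on
- lab_timer: white bench timer, 32 x 66 mm, 54 mm high, left of the hood; origin under its centre
- tub_orange: orange screw tub with white lid, 70 mm across, 62 mm high, at the left; origin under its centre
- tweezers_white: white plastic tweezers, 129 mm long (own y), 10 mm high, lying in front at the left; origin under the middle
- dropper_bottle: white bottle with red cap, 52 mm across, 110 mm high, right of the hood; origin under its centre
- caliper: slide caliper, 232 mm long (own y), 66 mm wide, 13 mm high, lying in front at the right; origin under the middle
- log_book: dark green log book with a pen on it, 208 x 149 mm, 21 mm high, at the right; origin under its centre

How it is judged (in metres and radians):
On the way, in this order (a step that is already met when the one before it is completed fails the run):
1. the blower rocker is switched on (value of joint rocker above 0.35 rad), for 0.1 s.
2. the sash has been pushed up more than 25 mm by fingers beneath the lip (distance of lip_edge from where it was at the start of the episode above 0.025 m and (contact force between the fingers and lip_bar above 0.5 N or contact force between the fingers and lip_nose above 0.5 N)), for 0.05 s.
At the end, for the whole second after the job is handed in: The lip's lower edge is within 10 mm of the height of the marker's tip, the sash at rest; the rocker is on (above 0.35 of 0.44 rad) (z of lip_edge in the frame of mark_tip between -0.01 and 0.01 m and velocity of joint sash between -0.01 and 0.01 m/s and value of joint rocker above 0.35 rad); the robot touches nothing.
It fails at once if the sash is moved more than 10 mm before the blower is on (distance of lip_edge from where it was at the start of the episode above 0.01 m and value of joint rocker below 0.3 rad).
It fails at once if the sash is raised more than 20 mm past the marker (z of lip_edge in the frame of mark_tip above 0.02 m).
It fails at once if the glass or the strip above the lip is pressed, or the lip is pinched against it (over 4 N) (contact force between any of the fingers, the arm and window_pane above 4 N or contact force between any of the fingers, the arm and metal_strip above 4 N).
It fails at once if another thing is moved by more than 25 mm or picked up (distance of any of lab_timer, tub_orange, tweezers_white, dropper_bottle, caliper, log_book from where it was at the start of the episode above 0.025 m).
It also fails if it takes over 40 s, if anything falls off the work surface, if the arm or the gripper's body presses on something with over 40 N, if the wrist force passes 120 N, or if a joint passes its speed limit or range.

## Working session

There is one attempt and no reset: what is moved stays moved. The work goes in short steps, Python scripts to look and compute and a shell command to move; the robot and the scene stay as the last step left them, time stands still between calls to the robot, and variables do not carry over. Pictures are saved under pics/ and viewed, at most 10 in all, crops included, and the job is handed in when it is done.

```bash
mkdir -p pics; cat > h.py <<'E'
import numpy as np, cv2
from cell import manip
def world(cam,pts,depth,d=None):
    c=manip.calibration(cam);K=np.array(c["intrinsics"]);T=np.array(c["pose"])
    out=[]
    for i,(u,v) in enumerate(pts):
        a=np.array([(u-K[0,2])/K[0,0],(v-K[1,2])/K[1,1]]);s=a.copy()
        for _ in range(20): s=a/(1+c["k1"]*(s@s))
        z=depth[int(round(v)),int(round(u))] if d is None else d
        out.append((T@[s[0]*z,-s[1]*z,-z,1])[:3])
    return np.array(out)
def cloud(cam,depth,mask):
    v,u=np.nonzero(mask&(depth>0)); c=manip.calibration(cam);K=np.array(c["intrinsics"]);T=np.array(c["pose"])
    a=np.stack([(u-K[0,2])/K[0,0],(v-K[1,2])/K[1,1]]);s=a.copy()
    for _ in range(20): s=a/(1+c["k1"]*(s**2).sum(0))
    z=depth[v,u]; return (T@np.stack([s[0]*z,-s[1]*z,-z,np.ones_like(z)]))[:3].T
E
python3 - <<'E'
from h import *
np.set_printoptions(precision=1,suppress=True)
for cam in("side","top"):
    p,d=manip.camera(cam); cv2.imwrite(f"pics/{cam}0.png",p[...,::-1]); np.savez(f"{cam}0.npz",p=p,d=d)
    print(cam,np.array(manip.calibration(cam)["pose"]))
    for q in("hood","lip_edge","rocker","rocker_pad","mark_tip","lab_timer","tub_orange","tweezers_white","dropper_bottle","caliper","log_book"):
        try:r=manip.cut_out(q,cam)
        except Exception as e: print(q,e);continue
        for x in r[:2]:
            w=cloud(cam,d,x["mask"])
            print(q,round(x["score"],2),np.array(x["position"]),x["mask"].sum(),np.median(w,0) if len(w) else"",np.percentile(w,[3],0) if len(w) else"",np.percentile(w,[97],0) if len(w) else"")
print(manip.read_state())
E
```

```text
side [[  -1.     0.1   -0.3  136.2]
 [  -0.3   -0.3    0.9 1333.2]
 [  -0.     0.9    0.4  696.3]
 [   0.     0.     0.     1. ]]
hood 0.91 [261.1 178.5] 19140 [614.4 300.  298.3] [[531.  -48.6  15.1]] [[760.5 314.5 534.4]]
hood 0.42 [323.4 197. ] 257 [ 606.4 -307.2   62.5] [[ 586.  -427.5    1.3]] [[ 635.2 -288.5  110.4]]
lip_edge 0.83 [292.3 195.4] 2649 [570.6 158.9 226.8] [[530.6  11.7 155.4]] [[578.1 277.8 343.3]]
lab_timer 0.69 [246.8 322.2] 191 [561.9 535.2  31.4] [[544.  487.7   5.5]] [[576.2 552.3  60.1]]
tub_orange 0.86 [264.  340.2] 1006 [487.  591.   58.2] [[461.7 545.5   5.3]] [[521.9 606.7  64.7]]
tweezers_white 0.69 [331.5 308.8] 143 [388.4 394.1   6. ] [[351.5 366.6   1.2]] [[428.6 420.   11.4]]
tweezers_white 0.25 [264.  180.8] 18860 [613.5 300.2 298.9] [[532.1 -42.5  16.6]] [[757.3 314.6 534.7]]
dropper_bottle 0.67 [322.9 196.3] 279 [ 607.8 -307.8   60.4] [[ 585.7 -529.1    0.1]] [[ 687.9 -285.9  111.2]]
caliper 0.64 [378.3 225. ] 233 [ 357.6 -168.7    6.9] [[ 304.  -275.2   -0.8]] [[ 460.7 -125.5   14.6]]
log_book 0.56 [353.4 199.7] 627 [ 491.5 -450.8   12.6] [[ 400
[... 658 characters left out ...]
8  113.6]]
caliper 0.8 [376.4 255.7] 434 [ 361.8 -182.3    9.2] [[ 302.5 -283.     2.2]] [[ 467.3 -131.3   17.1]]
log_book 0.93 [449.6 224.9] 2169 [ 493.1 -473.1   13.6] [[ 398.7 -546.5    5.5]] [[ 595.5 -399.    21. ]]
log_book 0.66 [175.4 219.4] 284 [490.8 563.3  59.6] [[465.2 538.1  23.2]] [[517.8 596.6  65.3]]
{'clock': 1.2, 'joints': array([-1.4,  0.3,  1.5,  0. ,  1.3, -0.1]), 'qd': array([ 0., -0.,  0.,  0.,  0., -0.]), 'effort': array([ -0. , -53.2, -35.3,   0.1,   0. ,   0. ]), 'eef_pos': array([ 145. , -530.5,  404.7]), 'eef_rot': array([ 3.1, -0. ,  0.3]), 'wrist_force': array([0.1, 0.6, 0.9]), 'moment': array([ 0.,  0., -0.]), 'finger_force': 0.0, 'finger_gap': 93.97391674164582}
```

```bash
python3 - <<'E'
import cv2,numpy as np
a=cv2.imread("pics/side0.png");b=cv2.imread("pics/top0.png")
cv2.imwrite("pics/side1.png",cv2.resize(a[90:290,200:400],None,fx=3,fy=3,interpolation=2))
cv2.imwrite("pics/top1.png",cv2.resize(b[120:290,230:480],None,fx=3.2,fy=3.2,interpolation=2))
E
```

```text
(no output)
```

View pics/side1.png

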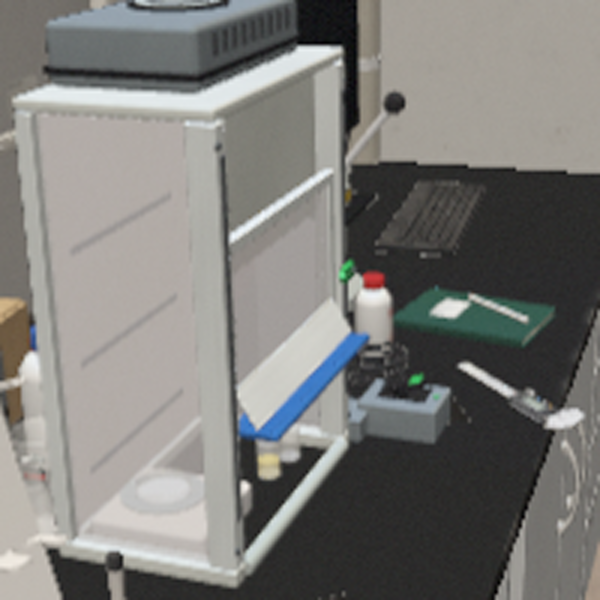

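View pics/top1.png

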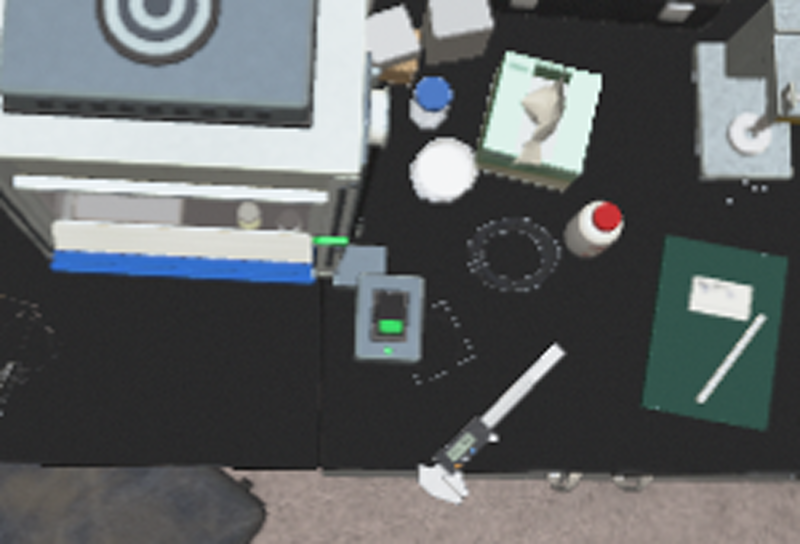

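The side crop shows the hood with its blue lip running from (245,430) to (365,340), the green marker at (347,270), and the pod's green pad at (415,380). The top crop shows the lip from (52,262) to (315,275), the marker at (330,241), and the pad at (391,326).

```bash
cat > m.py <<'E'
from h import *
np.set_printoptions(precision=1,suppress=True)
def run(cam,p,d,v=True):
    hsv=cv2.cvtColor(p,cv2.COLOR_RGB2HSV); H,S,V=[hsv[...,i].astype(int) for i in range(3)]
    g=(H>50)&(H<75)&(S>140)&(V>120); b=(H>100)&(H<125)&(S>150)&(V>80)
    n,l,st,ce=cv2.connectedComponentsWithStats(g.astype(np.uint8))
    for i in range(1,n):
        if st[i,4]>4:
            w=cloud(cam,d,l==i); print(cam,"green",st[i],ce[i],np.median(w,0) if len(w) else"",*( [w.min(0),w.max(0)] if len(w) else []))
    n,l,st,ce=cv2.connectedComponentsWithStats(b.astype(np.uint8))
    i=1+np.argmax(st[1:,4]); w=cloud(cam,d,l==i)
    f=cv2.fitLine(w[:,:2].astype(np.float32),cv2.DIST_HUBER,0,.01,.01).ravel()
    print(cam,"lip",st[i],np.median(w,0),np.percentile(w,2,0),np.percentile(w,98,0),"dir",f)
    m=l==i
    print(" z pct",np.percentile(w[:,2],[2,10,50,90,98]))
E
python3 - <<'E'
from m import *
for cam in("side","top"):
    z=np.load(f"{cam}0.npz"); run(cam,z["p"],z["d"])
z=np.load("top0.npz")
# pod top outline
hs=cv2.cvtColor(z["p"],cv2.COLOR_RGB2HSV)
roi=np.zeros((400,640),bool);roi[203:236,338:366]=1
w=cloud("top",z["d"],roi);w=w[(w[:,2]>40)&(w[:,2]<75)]
r=cv2.minAreaRect(w[:,:2].astype(np.float32));print("pod",r,np.median(w,0))
roi[:]=0;roi[120:200,225:350]=1
w=cloud("top",z["d"],roi);w=w[(w[:,2]>450)&(w[:,2]<470)];r=cv2.minAreaRect(w[:,:2].astype(np.float32));print("roof",r)
E
```

```text
side green [314 177   3   6   8] [314.9 179.2] [554.4  -3.9 230.7] [551.8 -24.3 222.1] [555.2   2.3 232.4]
side green [337 215   4   3  11] [338.4 215.9] [493.7 -90.   66.2] [ 485.5 -254.9   -2.5] [536.4 -76.8  68.4]
side lip [280 201  43  36 281] [539.7 182.8 157.3] [525.1  19.9 154.3] [574.5 283.8 160.2] dir [  0.1   1.  540.2 168.8]
 z pct [154.3 155.4 157.3 159.  160.2]
top green [328 194  11   3  19] [332.8 194.5] [553.6  -9.3 231. ] [547.  -40.9  -3.8] [601.2   3.6 234.7]
top green [349 220   7   4  26] [351.8 221.5] [488.6 -88.3  67. ] [482.8 -99.6  61.7] [495.  -77.8  71.6]
top lip [246 199  82  10 476] [534.4 141.8 157.2] [523.   11.6 151.3] [547.8 276.2 162.5] dir [  0.    1.  534.8 143.4]
 z pct [151.3 153.5 157.2 160.8 162.5]
pod ((506.8753662109375, -86.72547149658203), (76.20317077636719, 106.89583587646484), 87.67863464355469) [501.7 -85.7  47.8]
roof ((632.037353515625, 120.63198852539062), (334.9515380859375, 148.3627166748047), 89.06270599365234)
```

```bash
python3 -m creep '{"slide":[[3,3.8,0],[3,3.8,0],[3,3.8,0],[3,3.8,0],[3,3.8,0],[3,3.8,0],[3,3.8,0],[3,3.8,0]],"turn":[0,0,0,0,0,0,0,0],"claw":[0,0,0,0,0,0,0,0]}' 20; python3 - <<'E'
from m import *
s=manip.read_state();np.set_printoptions(precision=4,suppress=True);print(s["joints"],s["eef_rot"])
for c in("side","top"):
    z=np.load(f"{c}0.npz");p=z["p"];u,v=(315,179) if c=="side" else (333,194)
    print(c,np.array(manip.calibration(c)["intrinsics"])[0,0])
    q=p[v-6:v+7,u-7:u+8].astype(int);print((q[...,1]-np.maximum(q[...,0],q[...,2])))
z=np.load("side0.npz");cv2.imwrite("pics/mk.png",cv2.resize(z["p"][165:225,275:345][...,::-1],None,fx=10,fy=10,interpolation=0))
E
```

```text
clock: 2.2
eef_pos: [385.7, -225.1, 404.9]
eef_rot: [3.141, -0.0, 0.267]
wrist_force: [0.0, 0.1, 0.5]
finger_gap: 17.5
finger_force: 0.0
[-0.6104  0.0669  1.7963 -0.      1.2778  0.6937] [ 3.1411 -0.0004  0.2667]
side 435.2820287999654
[[  -3   -1   -1    1    1   -1    1    0   -1    0    1    0   -1   -1
    -3]
 [  -3   -2   -1    0    0    0    1    0   -1   -1    0   -1    0   -1
    -2]
 [  -3   -3    0    1   -1   -1    1    1    0    0   -1   -1   -2   -1
    -1]
 [  -4   -2   -1    1    0    0    0   -1   36   21    1   -3    0   -1
    -1]
 [  -4   -2    0    0    0   -1    2   52   76   52   10    1   -3    1
     1]
 [  -3   -3   -1    1    0    4   61   83   81   47    9   -2   -1   -1
     0]
 [  -3   -2    0    0    0   25   83   83   55   18    1    0    1   -1
     0]
 [  -4   -2   -1   -1   -1   59   78   54   42   18    2    0   -2    0
   -50]
 [  -3   -3    0   -1   10   66   77   52   40   30    2    2   -5  -98
  -115]
 [  -4   -3    0   -2   12   56   68   47   36    9    3    1   -1 -109
  -138]
 [  -3   -3    0    0   -1   25   38   39    7    2    2    1   
[... 318 characters left out ...]
2  -1]
 [ -1   0   0   0   0   1   0   0   1   0   0   0   2   1   0]
 [ -2   0   1   2   1   1   0   0  -1  -1   0   1   1   0   0]
 [  1   0   1   1   1   2   2   0  -1  -1  -1   0   2   0  -1]
 [  3   1   0  14  19  18  17  10  -2   2   0   1   2   0   1]
 [  1  41  84 102 100  98 100 104 109 109 109 111  74   6   0]
 [  1  40  92 115 106 101  96  92  92  88  90  85  78   7  -1]
 [  1   7  13  33  44  44  40  43  46  46  49  56  25   0  -1]
 [  1  -6 -16   1   3   5   5   2  -3  -8  -4   4  -9 -13 -14]
 [  1  -2 -19   1   0   0   2  -1   0   0   0  -2 -11 -14 -14]
 [  1  -2 -19   0   1   2   2  -1   1   1   2  -8 -13 -14 -13]
 [  1   0 -11   1   2   3   0  -1   1   0   1 -11 -14 -14 -14]]
```

View pics/mk.png

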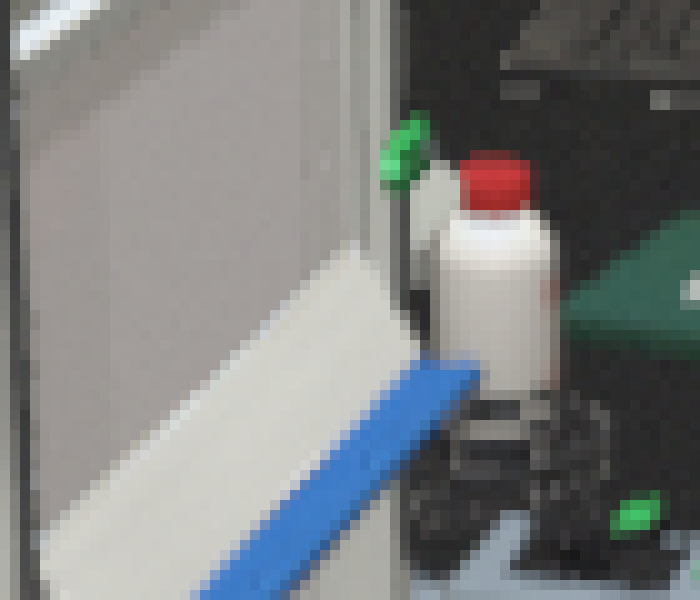

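```bash
python3 -m creep '{"slide":[[3.3,4.3,0],[3.3,4.3,-2],[3.2,4.3,-5],[0,0,-4.0],[0,0,0]],"turn":[0,0,0,0,0],"claw":[0,0,0,0,0]}'; python3 - <<'E'
from m import *
from scipy.optimize import least_squares
s=manip.read_state();print(np.round(s["joints"],4))
def ray(cam,u,v):
    a,b=[world(cam,[(u,v)],None,d)[0] for d in(500,1500)];return a,(b-a)/np.linalg.norm(b-a)
def tri(us,ut):
    a,e=ray("side",*us);b,f=ray("top",*ut)
    t=np.linalg.lstsq(np.stack([e,-f],1),b-a,rcond=None)[0];return a+t[0]*e,b+t[1]*f
for us,ut in(((312.3,181.5),(326.7,194.7)),((313,182),(327,195)),((316.8,176.5),(338,194.3))): print(*tri(us,ut))
p,d=manip.camera("side");cv2.imwrite("pics/s2.png",cv2.resize(p[140:260,280:400][...,::-1],None,fx=5,fy=5))
E
```

```text
clock: 2.82
eef_pos: [478.0, -103.5, 300.1]
eef_rot: [-3.139, 0.004, 0.268]
wrist_force: [0.5, -0.2, 0.1]
finger_gap: 0.6
finger_force: 0.0
[-0.3  0.3  1.8 -0.   1.1  1. ]
[558.1   9.1 226.1] [552.5   7.8 224.9]
[556.1   7.7 224. ] [551.9   6.7 223.1]
[553.6 -28.5 232.3] [552.9 -28.7 232.1]
```

View pics/s2.png

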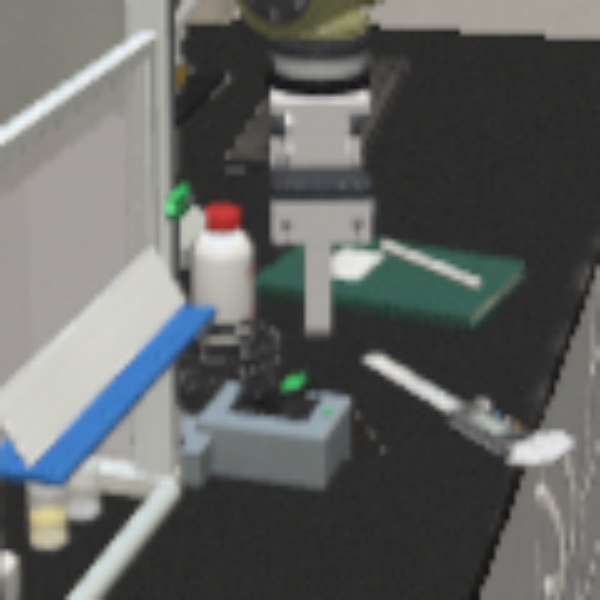

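```bash
python3 -m creep '{"slide":[[0.6,1.3,-0.5],[0,0,0],[0,0,-1.3],[0,0,-1.3],[0,0,-0.7],[0,0,-0.5],[0,0,0]],"turn":[0,0,0,0,0,0,0],"claw":[0,0,0,0,0,0,0]}'; python3 - <<'E'
from m import *
p,d=manip.camera("side");s=manip.read_state();print(s["eef_pos"],s["wrist_force"]);cv2.imwrite("pics/s3.png",cv2.resize(p[170:250,300:380][...,::-1],None,fx=6,fy=6))
E
```

```text
clock: 3.75
eef_pos: [484.1, -91.0, 259.1]
eef_rot: [-3.141, 0.001, 0.267]
wrist_force: [-6.3, -0.3, 8.3]
finger_gap: 0.3
finger_force: 5.1
[484.1 -90.9 259.2] [-7.3  1.4  8.7]
```

View pics/s3.png

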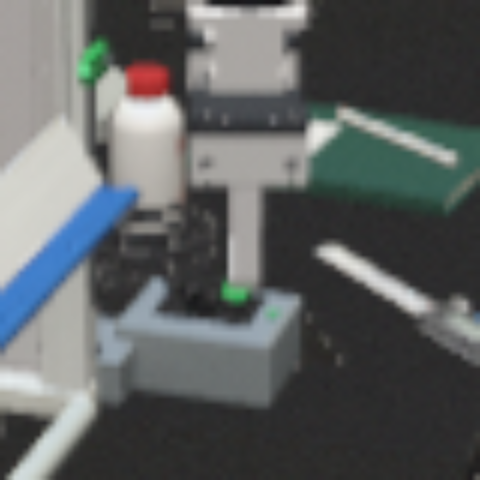

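The far end of the paddle now stands up at (150,290) and the green half is down under the fingertip at (235,292). I'll press slightly more, then lift off and check.

```bash
python3 -m creep '{"slide":[[0,0,-0.3],[0,0,0],[0,0,2],[-1,0,4]],"turn":[0,0,0,0],"claw":[0,0,0,0]}'; python3 - <<'E'
from m import *
p,d=manip.camera("top");run("top",p,d)
p,d=manip.camera("side");run("side",p,d)
s=manip.read_state();np.set_printoptions(precision=4,suppress=True);print(s["eef_pos"],s["joints"])
E
```

```text
clock: 4.3
eef_pos: [474.2, -90.9, 315.7]
eef_rot: [-3.14, 0.002, 0.267]
wrist_force: [0.3, 0.1, 1.4]
finger_gap: 0.5
finger_force: 0.0
top green [328 194  11   3  18] [332.7 194.4] [553.5  -9.3 230.6] [548.  -40.9  -3.6] [601.2   3.6 233.6]
top lip [246 199  82  10 478] [535.  144.5 157.2] [522.9  11.6 151.1] [548.5 275.9 163.1] dir [  0.    1.  535.1 143.9]
 z pct [151.1 153.6 157.2 161.  163.1]
side green [314 177   3   6   8] [314.9 179.2] [553.4  -3.1 231.1] [550.9 -25.9 226. ] [555.7  12.8 233. ]
side green [337 216   5   4  15] [338.9 217.6] [492.4 -92.3  59.6] [ 481.6 -242.1   -1.2] [527.  -75.4  61. ]
side lip [280 201  43  36 279] [539.6 183.1 157.3] [524.7  18.4 154. ] [573.9 284.3 160.3] dir [  0.1   1.  539.9 166. ]
 z pct [154.  155.2 157.3 159.  160.3]
[474.4368 -91.0306 319.4035] [-0.2654  0.2443  1.8039  0.0001  1.0874  1.0387]
```

The rocker is on: the pad is at 59.6 mm, and the lip hasn't moved. Moves keep the tool pointing down, so I'll find out what the arm does with its orientation at the edge of its reach. I'll do this high up, where the space is clear.

```bash
python3 -m creep '{"slide":[[-2,0,5.5],[-2,0,5.5],[-2,0,5.5],[-2,0,5.5],[0,0,6],[0,0,6],[0,0,6],[0,0,6]],"turn":[0,0,0,0,0,0,0,0],"claw":[0,0,0,0,0,0,0,0]}'; python3 -c "
from m import *
s=manip.read_state();np.set_printoptions(precision=4,suppress=True);print(s['eef_pos'],s['joints'])"
python3 -m creep '{"slide":[[0,0,3],[0,0,3],[0,0,3],[0,0,3]],"turn":[0,0,0,0],"claw":[0,0,0,0]}'; python3 -c "
from m import *
s=manip.read_state();np.set_printoptions(precision=4,suppress=True);print(s['eef_pos'],s['joints'])"
```

```text
clock: 5.4
eef_pos: [394.3, -90.9, 777.5]
eef_rot: [3.141, -0.0, 0.267]
wrist_force: [0.1, -0.2, 1.1]
finger_gap: 0.5
finger_force: 0.0
[394.3353 -90.9022 777.4641] [-0.3171  0.0055  1.0041  0.0001  2.1316  0.9869]
clock: 5.9
eef_pos: [394.6, -90.9, 896.5]
eef_rot: [3.141, -0.0, 0.267]
wrist_force: [0.3, 0.0, 0.5]
finger_gap: 0.2
finger_force: 0.0
[394.5522 -90.9423 896.5024] [-0.3171  0.2486  0.3879  0.0001  2.5048  0.987 ]
```

```bash
python3 -m creep '{"slide":[[0,0,2],[0,0,2],[0,0,2],[0,0,2]],"turn":[0,0,0,0],"claw":[0,0,0,0]}'; python3 -c "
from m import *
s=manip.read_state();np.set_printoptions(precision=4,suppress=True);print(s['eef_pos'],s['joints'])"
```

```text
clock: 6.4
eef_pos: [364.7, -83.8, 928.0]
eef_rot: [3.13, -0.02, 0.267]
wrist_force: [-0.3, 1.2, -0.5]
finger_gap: 0.5
finger_force: 0.0
[364.6919 -83.8289 927.979 ] [-0.3242  0.277   0.2346  0.0035  2.6074  0.9827]
```

```bash
python3 -m creep '{"slide":[[3,0,0],[3,0,0],[3,0,0],[0,0,0]],"turn":[0,0,0,0],"claw":[0,0,0,0]}'; python3 -c "
from m import *
s=manip.read_state();np.set_printoptions(precision=4,suppress=True);print(s['eef_pos'],s['joints'])"
python3 -m creep '{"slide":[[0,0,-3],[0,0,-3],[0,0,-3],[0,0,0]],"turn":[0,0,0,0],"claw":[0,0,0,0]}'; python3 -c "
from m import *
s=manip.read_state();np.set_printoptions(precision=4,suppress=True);print(s['eef_pos'],s['joints'])"
```

```text
clock: 6.9
eef_pos: [438.7, -80.7, 889.4]
eef_rot: [3.129, -0.025, 0.268]
wrist_force: [1.0, 0.1, 0.0]
finger_gap: 0.2
finger_force: 0.0
[438.7083 -80.6791 889.3549] [-0.2643  0.3707  0.2365  0.0028  2.5069  1.0412]
clock: 7.4
eef_pos: [435.6, -80.4, 805.9]
eef_rot: [3.128, -0.027, 0.267]
wrist_force: [-0.8, -0.3, 0.9]
finger_gap: 0.3
finger_force: 0.0
[435.64   -80.4327 805.8701] [-0.2656  0.1342  0.7934  0.0021  2.1842  1.0397]
```

The tilt picked up at the reach limit persists after coming back inside: rot stays at 3.128/-0.027. So I can pitch the tool forward that way. Before doing more of it, I'll check which space is clear.

```bash
python3 - <<'E'
from m import *
z=np.load("top0.npz");w=cloud("top",z["d"],np.ones((400,640),bool))
for x in range(100,1100,100):
    print(x,[int(w[m,2].max()) if (m:=(w[:,0]//100*100==x)&(w[:,1]//100*100==y)).any() else -1 for y in range(-1000,600,100)])
E
```

```text
100 [-757, -764, -758, 345, 524, 572, 613, 648, 696, 697, 613, 302, -257, -259, -247, 249]
200 [-759, -759, -761, -761, 512, -759, -764, -763, 696, 695, 590, 280, -256, -258, -255, -257]
300 [11, 13, 11, 11, 20, 21, 10, 14, 20, 8, 10, 10, 10, 14, 13, 10]
400 [11, 11, 13, 9, 27, 27, 23, 15, 61, 71, 9, 8, 9, 11, 10, 67]
500 [13, 22, 26, 11, 24, 24, 116, 41, 61, 480, 539, 536, 530, 479, 58, 69]
600 [34, 34, 31, 9, 334, 28, 116, 126, 92, 479, 544, 548, 540, 478, 285, 288]
700 [31, 33, 29, 10, 236, 213, 95, 160, 91, 481, 541, 545, 540, 476, 271, 284]
800 [434, 436, 433, 8, 192, 191, 118, 116, 109, 90, -1, -1, -1, -1, 92, 10]
900 [435, 436, 434, 139, 101, 118, 151, 159, 166, 146, 149, 205, 196, 196, 195, 129]
1000 [500, 529, 521, 512, 503, 542, 495, 487, 482, 479, 477, 475, 472, 473, 470, 473]
```

```bash
python3 -m creep '{"slide":[[1.8,-4.9,-2.4],[1.8,-4.9,-2.4],[1.8,-4.9,-2.4],[1.8,-4.9,-2.4],[1.8,-4.9,-2.4],[1.8,-4.9,-2.4]],"turn":[-0.155,-0.155,-0.155,-0.155,-0.155,-0.155],"claw":[0,0,0,0,0,0]}'; cat > st.py <<'E'
from m import *
from scipy.spatial.transform import Rotation as Ro
s=manip.read_state();np.set_printoptions(precision=3,suppress=True)
R=Ro.from_euler("xyz",s["eef_rot"]).as_matrix();q=s["joints"]
print(s["clock"],s["eef_pos"],"q",q,"dir",R[:,2],"close",R[:,1],"tilt",np.arccos(-R[2,2]),"tip",s["eef_pos"]+199*R[:,2],"W",s["wrist_force"])
E
python3 st.py
python3 -m creep '{"slide":[[3.8,-2.9,3.8],[3.8,-2.9,3.8],[3.8,-2.9,3.8],[3.8,-2.9,3.8]],"turn":[0,0,0,0],"claw":[0,0,0,0]}';python3 st.py
```

```text
clock: 8.15
eef_pos: [543.9, -375.9, 663.6]
eef_rot: [3.127, -0.031, -0.668]
wrist_force: [-0.8, 1.1, 0.9]
finger_gap: 0.2
finger_force: 0.0
8.15 [ 543.915 -375.924  663.607] q [-0.659  0.6    0.507 -0.016  2.004  1.574] dir [ 0.015 -0.031 -0.999] close [-0.62  -0.785  0.015] tilt 0.03457070820393294 tip [ 546.996 -382.074  464.726] W [-0.793  1.062  0.947]
clock: 8.65
eef_pos: [556.0, -392.1, 693.4]
eef_rot: [3.131, -0.139, -0.662]
wrist_force: [-0.5, 0.1, 0.1]
finger_gap: 0.3
finger_force: 0.0
8.65 [ 555.98  -392.135  693.403] q [-0.667  0.722  0.235 -0.011  2.047  1.56 ] dir [ 0.103 -0.093 -0.99 ] close [-0.615 -0.788  0.01 ] tilt 0.13896939814871925 tip [ 576.403 -410.649  496.321] W [-0.498  0.092  0.115]
```

```bash
python3 -m creep '{"slide":[[3.8,-2.9,3.8],[3.8,-2.9,3.8],[3.8,-2.9,3.8],[3.8,-2.9,3.8],[3.8,-2.9,3.8],[3.8,-2.9,3.8],[3.8,-2.9,3.8],[3.8,-2.9,3.8]],"turn":[0,0,0,0,0,0,0,0],"claw":[0,0,0,0,0,0,0,0]}';python3 st.py
```

```text
clock: 9.65
eef_pos: [556.0, -405.7, 711.7]
eef_rot: [3.139, -0.411, -0.66]
wrist_force: [0.5, 0.4, -0.3]
finger_gap: 0.4
finger_force: 0.0
9.65 [ 556.029 -405.73   711.672] q [-0.684  0.702  0.235  0.007  1.794  1.55 ] dir [ 0.314 -0.247 -0.917] close [-0.614 -0.789  0.003] tilt 0.4111434617673228 tip [ 618.526 -454.917  529.256] W [ 0.476  0.364 -0.327]
```

```bash
python3 -m creep '{"slide":[[3.8,-2.7,4],[3.8,-2.7,4],[3.8,-2.7,4],[3.8,-2.7,4],[3.8,-2.7,4],[3.8,-2.7,4],[3.8,-2.7,4],[3.8,-2.7,4]],"turn":[0,0,0,0,0,0,0,0],"claw":[0,0,0,0,0,0,0,0]}';python3 st.py; python3 -m creep '{"slide":[[3.7,-2.7,4.2],[3.7,-2.7,4.2],[3.7,-2.7,4.2],[3.7,-2.7,4.2],[3.7,-2.7,4.2],[3.7,-2.7,4.2],[3.7,-2.7,4.2],[3.7,-2.7,4.2]],"turn":[0,0,0,0,0,0,0,0],"claw":[0,0,0,0,0,0,0,0]}';python3 st.py
```

```text
clock: 10.65
eef_pos: [566.3, -409.2, 730.7]
eef_rot: [-3.136, -0.7, -0.66]
wrist_force: [0.2, -0.4, -0.0]
finger_gap: 0.2
finger_force: 0.0
10.65 [ 566.349 -409.236  730.668] q [-0.68   0.689  0.236  0.018  1.517  1.555] dir [ 0.512 -0.391 -0.765] close [-0.611 -0.792 -0.004] tilt 0.6998723562399739 tip [ 668.214 -487.042  578.448] W [ 0.169 -0.404 -0.029]
clock: 11.65
eef_pos: [574.7, -417.6, 748.7]
eef_rot: [-3.125, -0.992, -0.665]
wrist_force: [1.0, -0.3, 0.4]
finger_gap: 0.4
finger_force: 0.0
11.65 [ 574.739 -417.627  748.662] q [-0.683  0.685  0.236  0.034  1.229  1.55 ] dir [ 0.669 -0.504 -0.547] close [-0.606 -0.795 -0.009] tilt 0.9923392048499813 tip [ 707.852 -517.85   639.862] W [ 0.988 -0.289  0.414]
```

```bash
python3 -m creep '{"slide":[[3.7,-2.7,4.2],[3.7,-2.7,4.2],[3.7,-2.7,4.2],[3.7,-2.7,4.2],[3.7,-2.7,4.2],[3.7,-2.7,4.2]],"turn":[0,0,0,0,0,0],"claw":[0,0,0,0,0,0]}' | head -1; python3 st.py; python3 -m creep '{"slide":[[-4,4,-2],[-4,4,-2],[-4,4,-4],[-4,4,-4],[-3,3,-4.5],[-3,3,-4.5],[-2,2,-4.5],[0,3,-4]],"turn":[0,0,0.1,0.1,0.1,0.1,0.1,0.1],"claw":[0,0,0,0,0,0,0,0]}'|head -1;python3 st.py; python3 - <<'E'
from m import *
for c in("side","top"):
    z=np.load(f"{c}0.npz");hs=cv2.cvtColor(z["p"],cv2.COLOR_RGB2HSV).astype(int)
    b=(hs[...,0]>100)&(hs[...,0]<125)&(hs[...,1]>150)&(hs[...,2]>80);b[:195]=0;b[:,:240]=0;b[:,335:]=0;b[240:]=0
    w=cloud(c,z["d"],b);w=w[(w[:,2]>145)&(w[:,2]<165)]
    for y in range(20,270,40):
        k=w[abs(w[:,1]-y)<20];print(c,y,np.percentile(k[:,0],[3,50,97]),np.percentile(k[:,2],[3,50,97]))
E
```

```text
clock: 12.4
12.4 [ 584.007 -425.514  755.658] q [-0.684  0.695  0.236  0.046  1.011  1.543] dir [ 0.746 -0.558 -0.362] close [-0.603 -0.798 -0.011] tilt 1.2004482462980808 tip [ 732.548 -536.639  683.632] W [ 0.453 -0.999 -0.818]
clock: 13.4
13.4 [ 406.89  -217.154  508.383] q [-0.648 -0.086  1.812  1.125  0.589  0.302] dir [ 0.928 -0.074 -0.365] close [-0.083 -0.997 -0.009] tilt 1.197540964957628 tip [ 591.606 -231.833  435.818] W [1.557 0.192 0.01 ]
side 20 [523.9 534.4 543.6] [155.4 157.4 159.4]
side 60 [524.4 533.7 545.5] [155.  157.4 159.2]
side 100 [526.  535.1 545.5] [155.3 157.4 160.2]
side 140 [527.5 538.2 547.9] [155.7 157.9 160. ]
side 180 [528.7 539.9 550.1] [155.  156.9 159.1]
side 220 [530.8 540.  550.2] [155.5 157.1 161. ]
side 260 [530.9 546.5 578.4] [154.4 157.2 159.7]
top 20 [520.9 530.3 540.8] [152.3 157.6 162.3]
top 60 [522.8 530.9 541.1] [150.4 157.2 162.5]
top 100 [524.  533.7 543.1] [151.3 157.1 162.4]
top 140 [525.4 535.2 543.4] [152.3 157.2 161.9]
top 180 [528.  535.2 546.2] [151.5 157.  161.3]
top 220 [527.9 537.9 548. ] [153.8 157.3 161.2]
top 260 [530.1 539.1 548.2] [152.9 157.1 161.4]
```

```bash
python3 -m creep '{"slide":[[-1.5,1,-3.5],[-1.5,2,-3.5],[-1.5,2,-3.5],[-1.5,3,-3.5],[-1.0,3,-3.5],[0,0,0]],"turn":[0,0,0,0,0,0],"claw":[0,0,0,0,0,0]}'|head -1;python3 st.py
```

```text
clock: 14.15
14.15 [ 337.607 -106.849  333.167] q [-0.485 -0.149  2.305  1.989  0.414 -0.598] dir [ 0.927 -0.072 -0.369] close [-0.082 -0.997 -0.011] tilt 1.1927217666836771 tip [ 521.991 -121.255  259.71 ] W [0.957 0.128 1.432]
```

```bash
python3 -m creep '{"slide":[[0,3,0],[0,3.5,0],[0,3.5,0],[0,3.5,0],[0,0,0]],"turn":[0,0,0,0,0],"claw":[0,0,0,0,0]}'|head -1;python3 st.py
```

```text
clock: 14.78
14.775 [340.345  -4.647 336.771] q [-0.131 -0.199  2.338  2.923  0.215 -1.366] dir [ 0.934 -0.077 -0.35 ] close [-0.085 -0.996 -0.008] tilt 1.2130750252737619 tip [526.123 -19.89  267.093] W [ 0.603 -0.144  0.146]
```

```bash
python3 -m creep '{"slide":[[0,3,0],[0,3.5,-0.5],[0,3.5,-0.5],[-0.5,3.5,-1],[-0.5,3.5,-1],[0,0,0]],"turn":[0,0,0,0,0,0],"claw":[0,0,0,0,0,0]}'|head -1;python3 st.py
```

```text
clock: 15.52
15.525 [332.04  131.626 310.132] q [ 0.353 -0.069  2.311  4.101  0.495 -2.305] dir [ 0.94  -0.068 -0.334] close [-0.077 -0.997 -0.013] tilt 1.2301649378735247 tip [519.116 118.074 243.65 ] W [ 0.293 -0.537 -0.453]
```

```bash
python3 -m creep '{"slide":[[-0.8,0.6,-1],[-0.7,0.6,-2],[0,0.6,-2],[0,0.6,-2],[0,0.6,-2],[0,0,0]],"turn":[0.05,0.05,0.03,0.03,0,0],"claw":[0,0,0,0,0,0]}'|head -1;python3 st.py
```

```text
clock: 16.27
16.275 [317.302 160.026 219.643] q [ 0.428  0.182  2.37   3.665  0.686 -1.857] dir [ 0.938  0.08  -0.338] close [ 0.08  -0.997 -0.013] tilt 1.226318692471766 tip [503.939 175.877 152.44 ] W [-0.632 -0.472  0.098]
```

```bash
python3 -m creep '{"slide":[[0,0.3,-2],[0,0.3,-2],[0,0,-0.3],[0,0,0]],"turn":[0,0,0,0],"claw":[0,0,0,0]}'|head -1;python3 st.py; python3 - <<'E'
from m import *
p,d=manip.camera("side");run("side",p,d);cv2.imwrite("pics/s4.png",cv2.resize(p[130:290,230:400][...,::-1],None,fx=3.5,fy=3.5))
E
```

```text
clock: 16.77
16.775 [317.049 166.37  177.766] q [ 0.448  0.33   2.362  3.621  0.816 -1.772] dir [ 0.938  0.078 -0.336] close [ 0.079 -0.997 -0.013] tilt 1.2278123363905649 tip [503.806 181.983 110.842] W [-0.052 -1.05  -0.142]
side green [314 177   3   6   8] [314.9 179.2] [552.8  -0.3 231.3] [551.3 -28.5 223.8] [556.5   6.6 234.6]
side green [337 216   4   4  12] [338.5 217.5] [492.6 -89.4  59.8] [ 484.2 -240.8   -1.2] [526.7 -74.   63.3]
side lip [280 201  43  36 280] [539.8 183.6 157.3] [524.9  17.6 154.2] [574.8 284.6 160.2] dir [  0.1   1.  539.8 167.6]
 z pct [154.2 155.6 157.3 158.9 160.2]
```

View pics/s4.png

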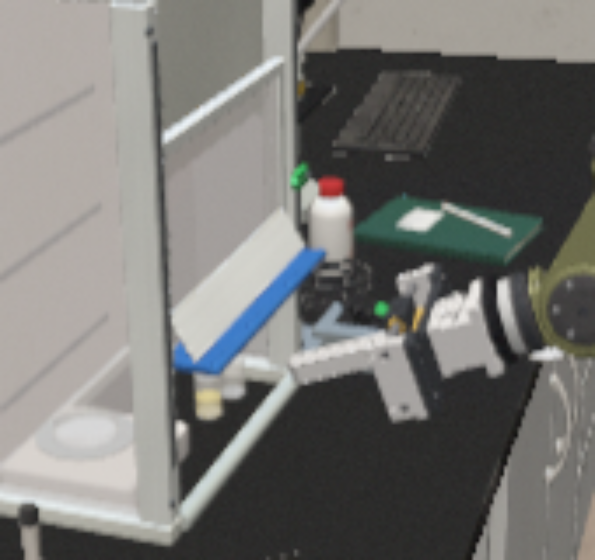

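The side view shows the tool nearly horizontal with its closed fingertips at (300,370), in front of and below the lip, whose near end is at (200,365). The gripper body is clear, so I'll go in under the lip and start raising.

```bash
python3 -m creep '{"slide":[[1.5,0,0],[1.5,0,0],[1.4,0,0],[0,0,1],[0,0,1],[0,0,1],[0,0,0]],"turn":[0,0,0,0,0,0,0],"claw":[0,0,0,0,0,0,0]}';python3 st.py; python3 - <<'E'
from m import *
p,d=manip.camera("side");run("side",p,d)
E
```

```text
clock: 17.7
eef_pos: [360.3, 166.7, 207.8]
eef_rot: [-3.106, -1.228, 0.045]
wrist_force: [-0.5, -0.5, 0.8]
finger_gap: 0.6
finger_force: 0.1
17.7 [360.333 166.683 207.774] q [ 0.393  0.288  2.271  3.612  0.685 -1.826] dir [ 0.939  0.078 -0.336] close [ 0.079 -0.997 -0.012] tilt 1.228122577959542 tip [547.112 182.297 140.909] W [-0.531 -0.456  0.798]
side green [314 177   3   6   8] [314.9 179.2] [554.1  -4.6 230.5] [552.6 -22.9 222.9] [555.6   3.8 232.1]
side lip [280 199  42  35 286] [539.1 187.2 165.4] [525.2  20.2 162.4] [575.1 283.6 168. ] dir [  0.1   1.  539.9 168.2]
 z pct [162.4 163.7 165.4 167.  168. ]
```

```bash
python3 -m creep '{"slide":[[0,0,1],[0,0,1],[0,0,1],[0,0,1],[0,0,1],[0,0,0.5],[0,0,0]],"turn":[0,0,0,0,0,0,0],"claw":[0,0,0,0,0,0,0]}';python3 st.py; python3 - <<'E'
from m import *
p,d=manip.camera("side");run("side",p,d);cv2.imwrite("pics/s5.png",cv2.resize(p[140:240,260:360][...,::-1],None,fx=6,fy=6))
p,d=manip.camera("top");run("top",p,d)
E
```

```text
clock: 18.62
eef_pos: [360.7, 166.7, 262.8]
eef_rot: [-3.106, -1.228, 0.046]
wrist_force: [-3.9, -0.7, -2.4]
finger_gap: 0.7
finger_force: 1.4
18.625 [360.667 166.666 262.8  ] q [ 0.392  0.135  2.255  3.734  0.54  -1.975] dir [ 0.939  0.078 -0.335] close [ 0.079 -0.997 -0.012] tilt 1.2287012734399334 tip [547.491 182.202 196.043] W [-3.926 -0.746 -2.365]
side lip [279 184  43  32 270] [540.2 185.5 220.4] [524.4  17.5 217.6] [574.3 284.1 223.1] dir [  0.1   1.  540.7 170.3]
 z pct [217.6 218.8 220.4 222.4 223.1]
top green [329 194  10   3  16] [333.2 194.4] [553.8 -10.9 230.9] [548.3 -40.7  -1.3] [600.7   0.4 236.4]
top green [348 221   7   4  23] [351.3 222.4] [487.4 -85.8  60. ] [480.3 -96.8  52.9] [492.3 -75.3  66.9]
top lip [242 195  87  10 505] [535.3 143.2 220.2] [522.9   9.7 214.2] [547.5 277.6 225.3] dir [  0.    1.  535.5 141.5]
 z pct [214.2 216.9 220.2 223.4 225.3]
```

View pics/s5.png

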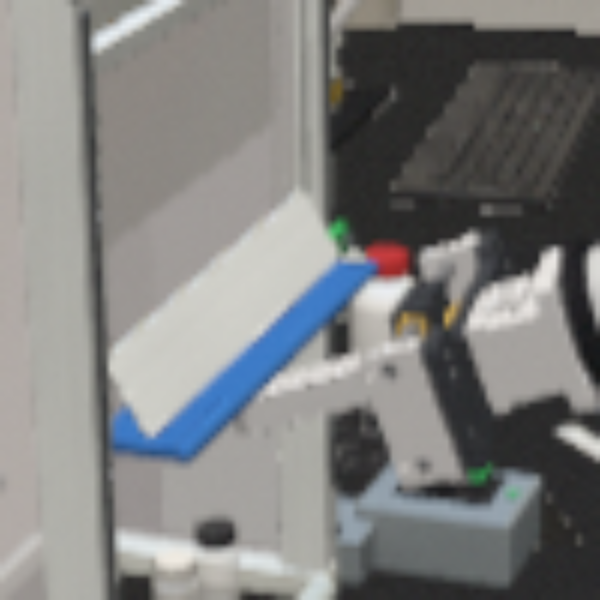

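The sash has risen 63 mm, with the lip from (115,440) to (375,265) and the finger beneath it at (260,395), so about 13 mm remain. I'll finish the lift, drop the fingers clear and back out.

```bash
python3 -m creep '{"slide":[[0,0,0.4],[0,0,0.4],[0,0,0.4],[0,0,0],[0,0,-1]],"turn":[0,0,0,0,0],"claw":[0,0,0,0,0]}';python3 - <<'E'
from m import *
p,d=manip.camera("side");run("side",p,d)
p,d=manip.camera("top");run("top",p,d)
E
```

```text
clock: 19.35
eef_pos: [360.8, 166.7, 264.5]
eef_rot: [-3.105, -1.23, 0.045]
wrist_force: [-0.7, 1.0, -0.1]
finger_gap: 0.4
finger_force: 0.0
side green [338 217   4   3   9] [339.6 218.1] [482.  -75.9  61.3] [ 400.3 -236.3   -1.7] [517.3 261.3 216.3]
side lip [279 180  44  33 281] [539.3 181.3 231.8] [524.5  14.1 228.6] [577.7 284.8 234.7] dir [  0.    1.  539.4 162.9]
 z pct [228.6 230.3 231.8 233.6 234.7]
top green [329 194  10   3  16] [333.2 194.4] [553.5 -10.8 230.4] [547.9 -40.7   0.3] [600.3   0.4 235.5]
top green [348 221   7   4  23] [351.3 222.4] [487.9 -86.   60.3] [480.2 -97.3  51.9] [491.7 -74.6  69.5]
top lip [241 194  88  10 510] [535.4 141.1 232.1] [523.3   9.8 226.3] [547.5 276.1 237.7] dir [  0.    1.  535.5 142.1]
 z pct [226.3 228.4 232.1 235.4 237.7]
```

```bash
python3 -m creep '{"slide":[[0,0,-1.5],[-1,0,-0.5],[-2,0,0],[-2,0,0],[0,0,0]],"turn":[0,0,0,0,0],"claw":[0,0,0,0,0]}';python3 - <<'E'
from m import *
p,d=manip.camera("side");run("side",p,d);cv2.imwrite("pics/s6.png",cv2.resize(p[140:240,260:360][...,::-1],None,fx=6,fy=6))
E
```

```text
clock: 20.08
eef_pos: [309.7, 166.7, 244.0]
eef_rot: [-3.108, -1.227, 0.048]
wrist_force: [0.6, -0.0, 0.0]
finger_gap: 0.4
finger_force: 0.0
side green [337 216   4   4  11] [338.4 217.6] [491.8 -87.8  60.2] [ 483.5 -238.     1. ] [526.  -74.2  62.2]
side lip [279 180  44  33 280] [539.1 183.9 231.8] [525.3  14.2 228.9] [577.4 284.8 234.5] dir [  0.    1.  539.6 165.2]
 z pct [228.9 230.3 231.8 233.5 234.5]
```

View pics/s6.png

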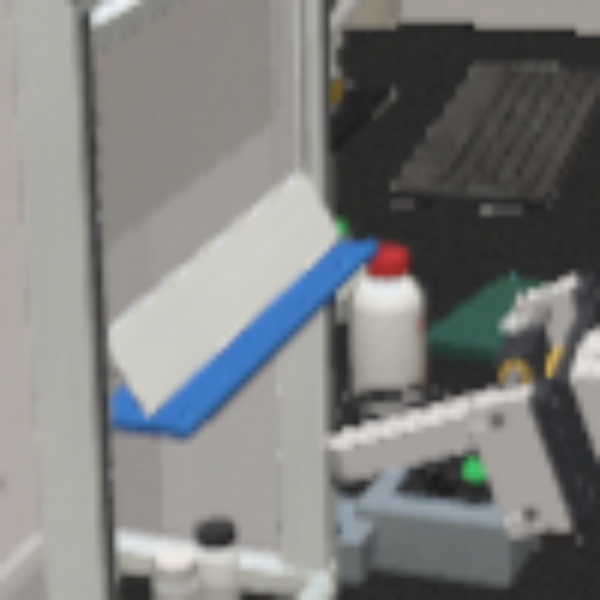

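The lip now runs from (115,425) to (375,245) and is holding its height, level with the green marker at (342,228). The fingertip at (335,455) is clear of it, and the rocker pad is still down. Handing in.

```bash
python3 -c "
from cell import manip
print(manip.sign_off())"
```

```text
the job is handed in; nothing more can be done
None
```

The blower rocker is on, the sash was pushed up from beneath its lip to about 223 mm against a marker tip at about 224 mm, the robot is clear of everything, and the job is handed in; no verdict was returned.

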